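Latch the lockbox and hold its spring lever at half travel

TASK

I want to set a new code on the tin lockbox: swing the raised steel hasp right down until it lies flat over its staple, then press the sprung steel lever beside it down about 12 mm at its paddle (roughly half its travel, top of the paddle level with the green band of the gauge) and keep it there while I turn the code wheels. Never push the lever to its bottom stop, which would wipe the code, and leave the flashlight, coaster, keys and charger puck where they are. Finish still holding the lever at that depth: do not let go.

Things in the scene. Friction and masses are not known exactly. Their poses are not given: they have to be found in the camera images.
- lockbox: Blue-grey tin lockbox, fixed to the shelf, 150 (x) x 200 (y) x 85 mm high. Origin: centre of its underside; z up; flat top at z = 85 mm. In its frame the hasp lies on the -y half and the spring lever on the +y half of the top, with four small brass code wheels (at most 6 mm proud) between them
- hasp_hinge (a point): Centre of the hasp's hinge line, at (-45, -55, 91) mm in the lockbox frame. The hinge line runs along the lockbox's y axis
- hasp_tip (a point): Middle of the free end of the hasp, 90 mm from the hinge line. The hasp is a tarnished steel plate 26 mm wide, 4 mm thick (the hinge line lies in its mid-plane), with a slot 33 to 57 mm from the hinge and a solid tongue from 56 to 92 mm; it weighs 60 g
- gauge (a point): Foot of a flat painted gauge beside the paddle, at (-20, +85, 85) mm in the lockbox frame, 16 mm wide, 40 mm high, seen only. White above, then green, red at the bottom; the green band spans 104 to 111 mm above the shelf
- staple (a point): Top of the fixed wire staple, at (0, -55, 98) mm in the lockbox frame, 16 mm long along x; it stands through the hasp's slot when the hasp is closed, 5 mm above the plate
- hasp (a joint): Hasp angle (rad): 0 = closed, flat along the lockbox's +x from the hinge, over the staple, upper face 93 mm above the shelf. It grows as the free end rises: pi/2 = upright, stop at 1.75. Starts raised, between 0.75 and 1.5. Stiff hinge (0.05 N m of friction), no spring: it stays where it is left
- paddle (a point): Centre of the top face of the spring lever's paddle (tarnished steel, black rubber inlay, 34 (x) x 44 (y) x 6 mm), at (-20, +55, 118) mm in the lockbox frame when free. It is 65 mm from the lever's pivot line, which runs along the lockbox's y at x = +45, 115 mm above the shelf; brackets there rise to 121 mm. It sinks and tilts as the lever is pressed
- lever (a joint): Spring lever angle (rad): 0 = free (up), grows as the paddle is pressed down; the paddle's middle sinks about 6.5 mm per 0.1 rad, so 12 mm down is 0.185 rad; bottom stop at 0.34 (22 mm). The spring needs about 2 N at the paddle's middle to start, 5 N at 12 mm and 7 N at the stop, and returns the lever to 0 when let go
- flashlight: Loose orange rubber-cased flashlight lying on the shelf, 125 mm long along its x, 40 mm thick. Origin: on the shelf under its middle. Bystander, leave alone
- coaster: Loose walnut coaster, 92 mm across, 8 mm high. Origin: centre of its underside. Bystander, leave alone
- puck: Loose white watch-charger puck, 58 mm across, 12 mm high. Origin: centre of its underside. Bystander, leave alone
- keys: Loose pair of chrome car keys with dark heads on a round clip, about 95 x 45 mm, 5 mm high. Origin: on the shelf near the middle. Bystander, leave alone

How it is judged:
By the outcome, as a careful person would: the job done as asked, in the order asked, and still so for the second after the job is handed in, while the arm keeps its last pose, push and grip.
It also fails if it takes over 45 s, if anything falls off the work surface, if the arm or the gripper's body presses on something with over 40 N, if the wrist force passes 120 N, or if a joint passes its speed limit or range.

ROBOT

A 6-joint arm with a two-finger parallel gripper is mounted at the origin on the work surface. World frame = base frame: x ahead of the robot, y to its left, z up, the work surface at z = 0. Lengths are in m, angles in rad, forces in N, time in s.
With the tool pointing down it reaches from about 0.325 to 0.9 m from the base axis. Payload 6.1 kg.
Tool frame: the origin (TCP) lies midway between the tips of the shut fingers; the grasp point (between the pads) lies 19 mm behind it; x points along the fingers, y is the direction in which the jaws open and shut, and the axes are right-handed (so a half turn about x gives the same grasp; the last joint's range is limited). The gripper opens to 87 mm and grips with 3 to 60 N. Pads are 19 mm wide; open, the fingers measure 117 mm over their backs; the gripper's body (75 mm by 190 mm) begins 51 mm behind the grasp point.
Start: joints at [-1.42, 0.22, 1.526, -0, 1.395, -0.126], TCP at [0.171, -0.601, 0.223] pointing down, gripper open.
Joint ranges: [-2.98, 2.98], [-0.91, 2.08], [0.09, 2.57], [-1.24, 4.39], [0.2, 2.65], [-2.68, 2.68]. Speed limits (rad/s): [2.57, 2.57, 3.01, 3.14, 3.14, 3.14].

INTERFACE

Orientations are given as a unit quaternion [w, x, y, z].
In Python, from plant import bot gives the robot as it stands. Calls block until the motion is done:
- bot.goto(position, orientation): joint-space move of the TCP to a pose.
- bot.servo_line(position, orientation=None, velocity=0.15, f_stop=None): straight line of the TCP; orientation=None keeps the orientation; velocity is the mean speed in m/s. With f_stop (N) it stops when the force on the tool has changed by that much, and returns True; else False.
- bot.goto_joints(angles): joint-space move.
- bot.command_gripper(opening, f_grip=None): opening from 0.0 (shut) to 1.0 (fully open); f_grip is the grip in N (None keeps the last); returns when the fingers have stopped.
- bot.wait(seconds).
- bot.inverse_kinematics(position, orientation): joint angles nearest the present ones, or None.
- bot.grab_frame(name): name is "scene" or "top" or "wrist"; returns the picture (420x560x3 uint8, red, green, blue); there is no depth.
- bot.camera_params(name): a dict with "fx", "fy", "cx", "cy" (pixels), "dist_coeffs" ([k1, k2, p1, p2, k3] as OpenCV has them; the pictures are not rectified), "R" (3x3) and "t" (3): a world point X has camera coordinates R X + t. Camera axes: x right, y down, z forward; pixel columns grow to the right and rows downward; lengths in m; the calibration is good to about 2 mm. A picture is of the moment at which its call begins: read the wrist's pose just before it. camera_params takes no time and is no camera call; for the wrist camera it gives the pose at the moment of the call.
A pose or a line that the arm cannot do raises bot.IKError and nothing moves.
- bot.sign_off(): hands the job in, once; it reports no verdict.
Readings, each from a call of its own:
- bot.current_time_s(): time.
- bot.current_joint_positions(): joint angles.
- bot.current_joint_vel(): joint speeds.
- bot.current_joint_efforts(): joint torques, N m.
- bot.current_position(): TCP position.
- bot.current_orientation(): TCP orientation.
- bot.current_force(): force on the tool from outside, world axes, zero at the start.
- bot.current_torque(): the same for the moment, N m.
- bot.current_finger_gap(): opening from 0.0 (shut) to 1.0 (fully open).
Only numpy, scipy, OpenCV 4.12 (cv2) and the standard library are available. Lean on these libraries where they do the work, as an engineer would, in place of code of your own. Each camera call takes 0.05 s, during which the arm holds its last target.

## Working session

There is one attempt and no reset: what is moved stays moved. The work goes in short steps, each a Python script; the robot and the scene stay as the last script left them, time stands still between calls to the robot, and variables do not carry over. Pictures are saved under pics/ and viewed, and the job is handed in when it is done.

```bash
mkdir -p pics; ls; python3 - <<'E'
from plant import bot
import cv2
for n in ["scene","top","wrist"]:
    p=bot.camera_params(n); print(n,{k:(v if not hasattr(v,'round') else v.round(4).tolist()) for k,v in p.items()})
    cv2.imwrite(f"pics/{n}0.png",bot.grab_frame(n)[:,:,::-1])
print(bot.current_time_s(),bot.current_orientation(),bot.current_force())
E
```

```text
pics
scene {'fx': 488.97835351753133, 'fy': 488.97835351753133, 'cx': 283.3210047138451, 'cy': 204.38204811983766, 'dist_coeffs': [-0.1655, 0.0, 0.0, 0.0, 0.0], 'R': [[-0.5258, 0.8505, -0.0124], [0.7052, 0.4277, -0.5655], [-0.4756, -0.3061, -0.8247]], 't': [0.2308, -0.3664, 1.3543]}
top {'fx': 480.20456129089206, 'fy': 480.20456129089206, 'cx': 276.86394138883264, 'cy': 202.37652087377043, 'dist_coeffs': [0.0473, 0.0, 0.0, 0.0, 0.0], 'R': [[0.0113, -0.9999, -0.0005], [-0.9894, -0.0111, -0.1449], [0.1449, 0.0021, -0.9894]], 't': [0.0717, 0.5691, 0.9271]}
wrist {'fx': 308.42903609816733, 'fy': 308.42903609816733, 'cx': 282.97018928975154, 'cy': 214.75996054903592, 'dist_coeffs': [0.0108, 0.0, 0.0, 0.0, 0.0], 'R': [[0.2736, -0.9618, -0.0018], [-0.9231, -0.2631, 0.2805], [-0.2703, -0.0751, -0.9598]], 't': [-0.6248, -0.0327, 0.3907]}
0.15 [-0.09701709 -0.70034446 -0.09807313  0.70034776] [ 1.04108987  0.28986714 -0.30033625]
```

View pics/scene0.png

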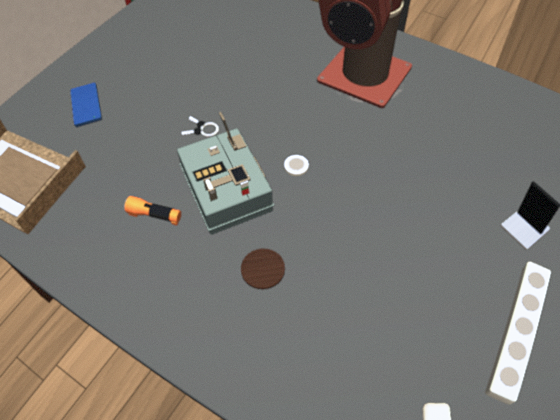

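View pics/top0.png

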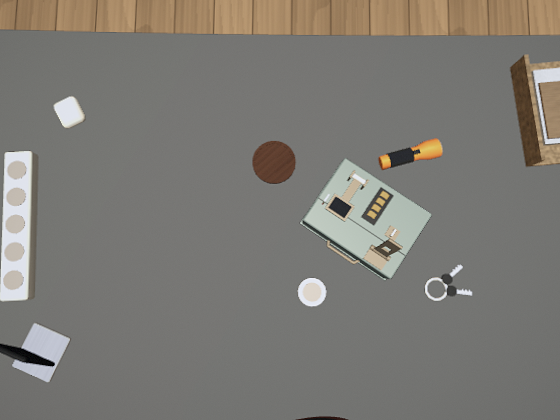

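View pics/wrist0.png

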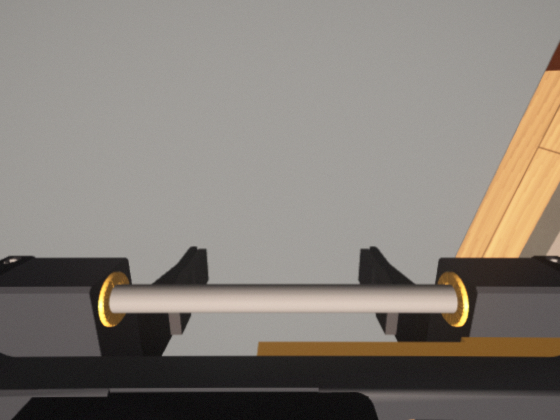

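```bash
python3 - <<'E'
import cv2
t=cv2.imread("pics/top0.png")[140:300,280:450]
cv2.imwrite("pics/topz.png",cv2.resize(t,None,fx=3.75,fy=3.75,interpolation=cv2.INTER_CUBIC))
t=cv2.imread("pics/scene0.png")[100:240,170:290]
cv2.imwrite("pics/scenez.png",cv2.resize(t,None,fx=4.2,fy=4.2,interpolation=cv2.INTER_CUBIC))
E
```

```text
(no output)
```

View pics/topz.png

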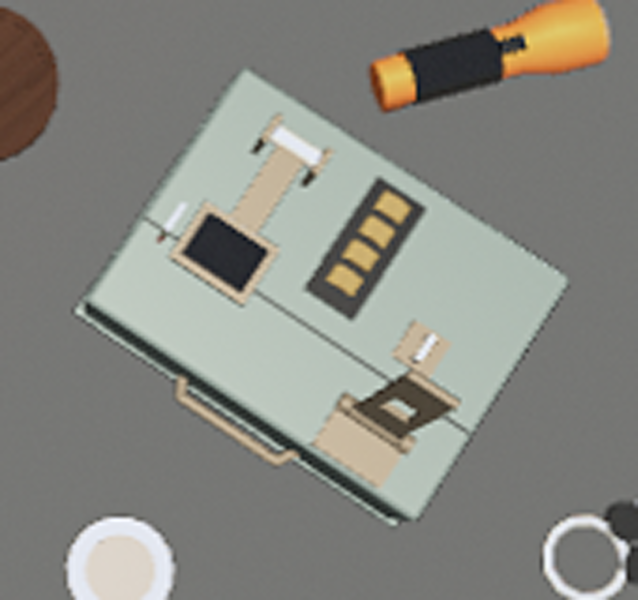

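View pics/scenez.png

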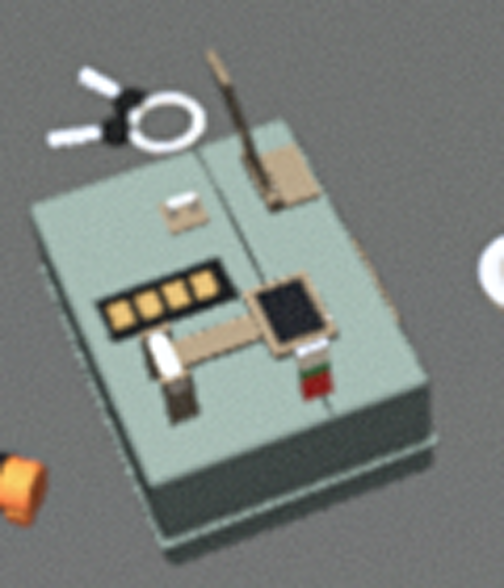

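```bash
cat > h.py <<'E'
import numpy as np, cv2, json
def ray(p,uv):
    K=np.array([[p['fx'],0,p['cx']],[0,p['fy'],p['cy']],[0,0,1.]])
    n=cv2.undistortPoints(np.array([[uv]],float),K,np.array(p['dist_coeffs'],float))[0,0]
    R=np.array(p['R']);t=np.array(p['t']); d=R.T@np.array([n[0],n[1],1]); return -R.T@t,d/np.linalg.norm(d)
def plane(p,uv,z):
    c,d=ray(p,uv); return c+d*(z-c[2])/d[2]
def tri(rs):
    A=sum(np.eye(3)-np.outer(d,d) for c,d in rs); b=sum((np.eye(3)-np.outer(d,d))@c for c,d in rs); return np.linalg.solve(A,b)
def proj(p,X):
    K=np.array([[p['fx'],0,p['cx']],[0,p['fy'],p['cy']],[0,0,1.]])
    return cv2.projectPoints(np.array([X],float),cv2.Rodrigues(np.array(p['R']))[0],np.array(p['t']),K,np.array(p['dist_coeffs'],float))[0][0,0]
E
python3 - <<'E'
from plant import bot
from h import *
pt=bot.camera_params("top");ps=bot.camera_params("scene")
loc=np.array([[75,100],[75,-100],[-75,-100],[-75,100]])/1000
def fit(P):
    P=np.array(P)[:,:2];m=P.mean(0);H=(loc.T@(P-m));a=np.arctan2(H[0,1]-H[1,0],H[0,0]+H[1,1])
    R=np.array([[np.cos(a),-np.sin(a)],[np.sin(a),np.cos(a)]]);print("yaw",a,"c",m,"res mm",np.round((P-m-loc@R.T)*1000,1).tolist());return a,m
z=lambda l,k,o:[(x/k+o[0]-.4,y/k+o[1]-.4) for x,y in l]
T=z([(245,70),(568,281),(413,522),(86,304)],3.75,(280,140))
S=z([(152,487),(32,207),(285,121),(428,383)],4.2,(170,100))
a1,m1=fit([plane(pt,u,.085) for u in T]); a2,m2=fit([plane(ps,u,.085) for u in S])
a=(a1+a2)/2;m=(m1+m2)/2
R=np.array([[np.cos(a),-np.sin(a),0],[np.sin(a),np.cos(a),0],[0,0,1]]);o=np.r_[m,0]
tt=z([(433,388)],3.75,(280,140))[0];ts=z([(214,53)],4.2,(170,100))[0]
X=tri([ray(pt,tt),ray(ps,ts)]);L=R.T@(X-o)*1000;print("tip",X,"local",L)
v=L-np.array([-45,-55,91]);print("hasp len",np.hypot(v[0],v[2]),"angle",np.arctan2(v[2],v[0]))
tp=z([(226,253)],3.75,(280,140))[0];sp=z([(290,311)],4.2,(170,100))[0]
X=tri([ray(pt,tp),ray(ps,sp)]);print("paddle local",R.T@(X-o)*1000)
for q in ([-20,55,118],[-45,-55,91],[0,-55,98]):
    W=o+R@np.array(q)/1000; print(q,W,"top zoom",(proj(pt,W)-[280,140])*3.75,"scene zoom",(proj(ps,W)-[170,100])*4.2)
json.dump(dict(a=a,m=list(m)),open('box.json','w'))
E
```

```text
yaw -0.5856818756063498 c [ 0.5346369  -0.09426419] res mm [[-2.2, -1.3], [-0.1, 2.5], [2.6, 0.9], [-0.4, -2.1]]
yaw -0.5906877827847687 c [ 0.53596083 -0.0940716 ] res mm [[-2.1, 0.2], [-0.9, 1.9], [2.3, 0.2], [0.7, -2.3]]
tip [ 0.48034818 -0.1218781   0.19522239] local [-30.34112284 -53.54297371 195.22238805]
hasp len 105.24822492737276 angle 1.4310629535430732
paddle local [-19.28265853  54.07073777 120.00038168]
[-20, 55, 118] [ 0.54917673 -0.03731365  0.118     ] top zoom [221.39969307 252.2907726 ] scene zoom [290.49417747 312.65186242]
[-45, -55, 91] [ 0.4673443  -0.11495677  0.091     ] top zoom [371.1901724  423.16614701] scene zoom [262.88768475 181.10038936]
[0, -55, 98] [ 0.50478202 -0.1399251   0.098     ] top zoom [422.72957099 347.98740678] scene zoom [182.20146384 199.94211663]
```

```bash
cat >> h.py <<'E'
try:
    b=json.load(open('box.json'));a=b['a'];o=np.r_[b['m'],0]
    Rb=np.array([[np.cos(a),-np.sin(a),0],[np.sin(a),np.cos(a),0],[0,0,1]])
except Exception: pass
def W(x,y,z): return o+Rb@np.array([x,y,z])/1000
def quat(tilt=0,flip=1):
    # tool x down (tilted about box y), tool y along flip*box y
    from scipy.spatial.transform import Rotation as Ro
    X=Rb@np.array([np.sin(tilt),0,-np.cos(tilt)]);Y=Rb@np.array([0,flip,0.]);Z=np.cross(X,Y)
    q=Ro.from_matrix(np.c_[X,Y,Z]).as_quat();return q[[3,0,1,2]]
E
python3 - <<'E'
from plant import bot
from h import *
pt=bot.camera_params("top");ps=bot.camera_params("scene")
for th in (1.1,1.2,1.3,1.4):
    P=[W(-45+92*np.cos(th),-55+s,91+92*np.sin(th)) for s in(-13,13)]
    print(th,[np.round((proj(pt,X)-[280,140])*3.75).tolist() for X in P],[np.round((proj(ps,X)-[170,100])*4.2).tolist() for X in P])
for f in (1,-1):
    print(f,bot.inverse_kinematics(W(-75,-55,195),quat(0,f)),bot.inverse_kinematics(W(-20,55,118),quat(0,f)),bot.inverse_kinematics(W(30,-55,93),quat(0,f)))
E
```

```text
1.1 [[482.0, 356.0], [434.0, 324.0]] [[161.0, 82.0], [178.0, 116.0]]
1.2 [[475.0, 371.0], [426.0, 339.0]] [[176.0, 72.0], [193.0, 105.0]]
1.3 [[466.0, 386.0], [417.0, 354.0]] [[191.0, 62.0], [209.0, 96.0]]
1.4 [[457.0, 403.0], [408.0, 370.0]] [[208.0, 54.0], [225.0, 87.0]]
1 [-3.92999293e-01 -1.81267408e-01  1.98669194e+00 -4.44089210e-16
  1.33616812e+00 -1.37561079e+00] [-2.11124312e-01  1.43221727e-01  1.81989661e+00 -4.44089210e-16
  1.17847431e+00 -1.19373581e+00] [-4.30153657e-01  1.79307210e-01  1.83094608e+00 -4.44089210e-16
  1.13133937e+00 -1.41276515e+00]
-1 [-3.92999293e-01 -1.81267408e-01  1.98669194e+00 -4.44089210e-16
  1.33616812e+00  1.76598186e+00] [-2.11124312e-01  1.43221727e-01  1.81989661e+00 -4.44089210e-16
  1.17847431e+00  1.94785684e+00] [-4.30153657e-01  1.79307210e-01  1.83094608e+00 -4.44089210e-16
  1.13133937e+00  1.72882750e+00]
```

```bash
python3 - <<'E'
from plant import bot
from h import *
q=quat(0,1)
bot.command_gripper(0.0,20)
bot.goto(W(-72,-55,215),q)
bot.servo_line(W(-72,-55,91+80*np.sin(1.4)),velocity=.1)
print(bot.current_time_s(),bot.current_position(),bot.current_force(),bot.current_finger_gap())
cv2.imwrite("pics/s1.png",cv2.resize(bot.grab_frame("scene")[90:240,150:310,::-1],None,fx=4,fy=4,interpolation=cv2.INTER_CUBIC))
cv2.imwrite("pics/w1.png",bot.grab_frame("wrist")[:,:,::-1])
E
```

```text
4.3333 [ 0.44498003 -0.10021264  0.16997327] [ 0.16517029 -0.16225032  1.07655104] 0.005698146722102437
```

View pics/s1.png

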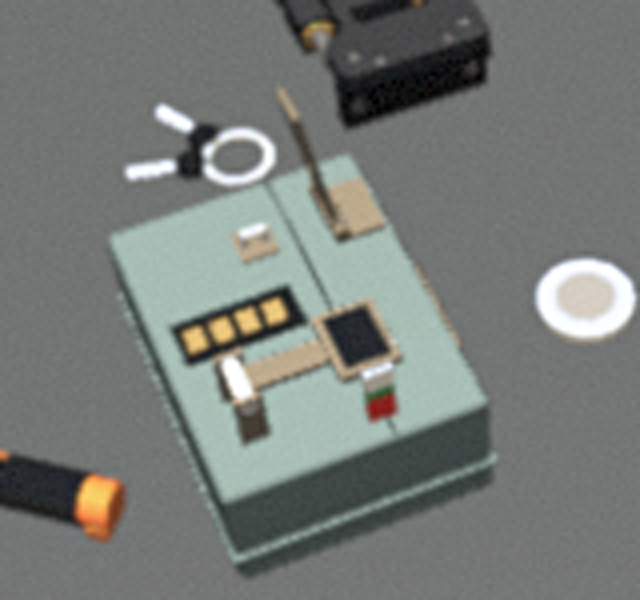

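View pics/w1.png

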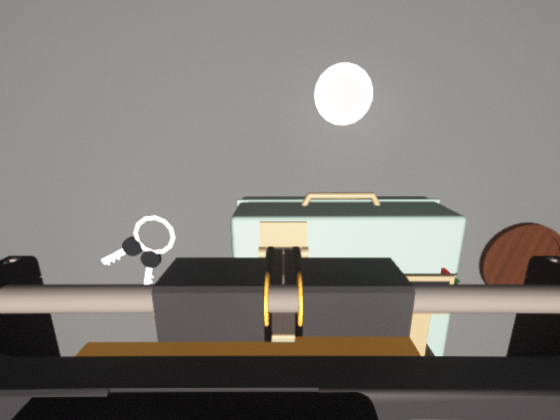

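```bash
python3 - <<'E'
from plant import bot
from h import *
ps=bot.camera_params("scene")
for z in (170,189,240): print(z,(proj(ps,W(-72,-55,z))-[150,90])*4)
pw=bot.camera_params("wrist");print((proj(pw,W(-72,-55,170))), -np.array(pw['R']).T@pw['t'])
f=bot.grab_frame("top");cv2.imwrite("pics/t1.png",cv2.resize(f[140:300,280:450,::-1],None,fx=3.75,fy=3.75,interpolation=cv2.INTER_CUBIC))
E
```

```text
170 [363.63138629  97.40972397]
189 [360.72473572  71.70364821]
240 [352.5515048   -0.96979754]
[281.60021038 260.56918967] [ 0.38334428 -0.05788132  0.33203784]
```

View pics/t1.png

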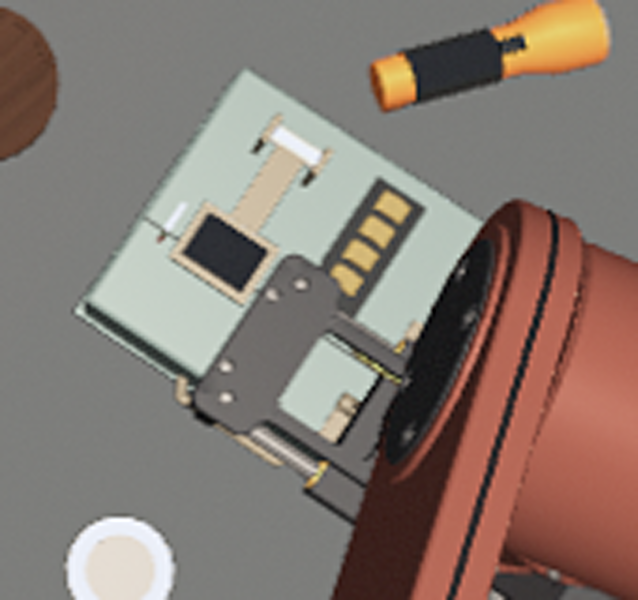

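```bash
python3 - <<'E'
from plant import bot
from h import *
f0=bot.current_force()
def tcp(th,r=80,h=10): return W(-45+r*np.cos(th)-2*np.sin(th)-h,-55,91+r*np.sin(th)+2*np.cos(th))
hit=bot.servo_line(tcp(1.4),velocity=.08,f_stop=15)
for th in np.arange(1.3,0.75,-.1):
    if hit: break
    hit=bot.servo_line(tcp(th),velocity=.1,f_stop=15)
    print(round(th,2),hit,np.round(bot.current_force()-f0,2))
print(bot.current_time_s(),Rb.T@(bot.current_position()-o)*1000)
cv2.imwrite("pics/s2.png",cv2.resize(bot.grab_frame("scene")[90:240,150:310,::-1],None,fx=4,fy=4,interpolation=cv2.INTER_CUBIC))
E
```

```text
1.3 False [-0.2  -0.22  1.23]
1.2 False [-0.35 -0.63  0.65]
1.1 False [-1.2  -0.58  0.78]
1.0 False [-0.89 -0.39  0.63]
0.9 False [-0.26 -0.67 -0.22]
0.8 False [-0.97 -0.42  0.88]
6.4917 [ -0.9131625  -55.06286568 149.5522729 ]
```

View pics/s2.png

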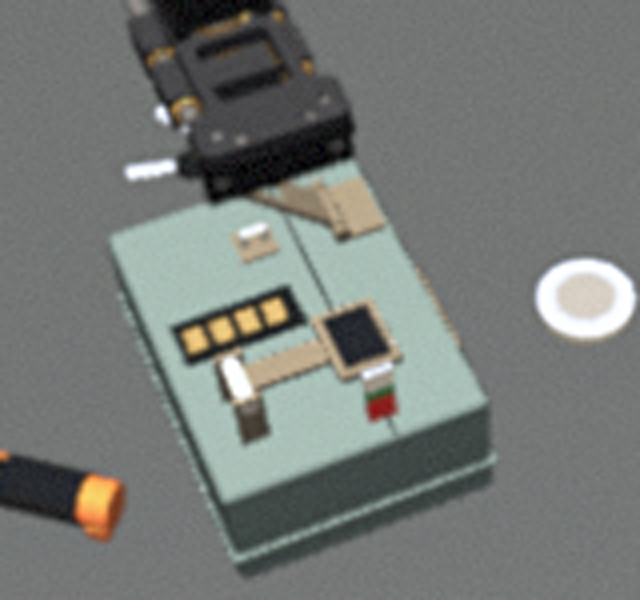

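```bash
python3 - <<'E'
from plant import bot
from h import *
f0=bot.current_force()
def tcp(th,r=80,h=10): return W(-45+r*np.cos(th)-2*np.sin(th)-h,-55,91+r*np.sin(th)+2*np.cos(th))
hit=False
for th in np.arange(.7,0.05,-.1):
    hit=bot.servo_line(tcp(th),velocity=.1,f_stop=10)
    if hit: break
print(th,hit,np.round(bot.current_force()-f0,2))
if not hit:
    print(bot.servo_line(W(25,-55,88),velocity=.03,f_stop=6))
bot.wait(.2)
print(bot.current_time_s(),Rb.T@(bot.current_position()-o)*1000,bot.current_force()-f0)
cv2.imwrite("pics/s3.png",cv2.resize(bot.grab_frame("scene")[90:240,150:310,::-1],None,fx=4,fy=4,interpolation=cv2.INTER_CUBIC))
E
```

```text
0.10000000000000009 False [0.69 0.87 0.1 ]
True
8.85 [ 25.34959672 -54.89265446  93.19705868] [-1.14614399  1.18941068  8.50389589]
```

View pics/s3.png

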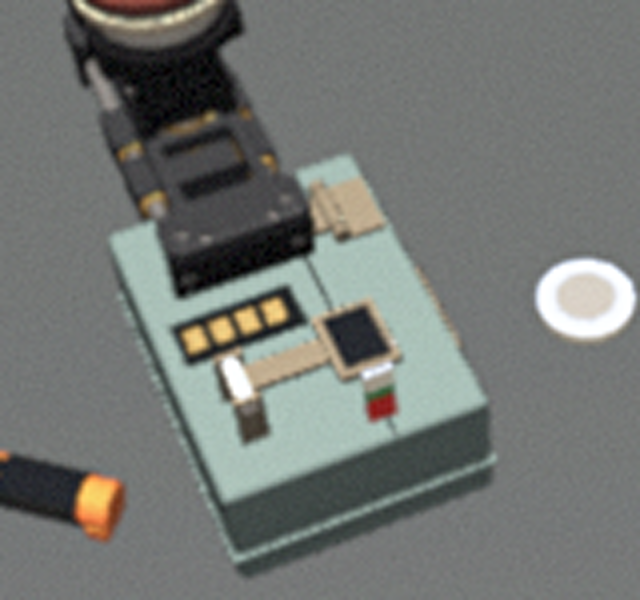

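```bash
python3 - <<'E'
from plant import bot
from h import *
bot.servo_line(W(25,-55,150),velocity=.15)
bot.goto(W(-20,55,150),quat(.185,1))
bot.servo_line(W(-20,55,128),velocity=.1)
bot.wait(.2)
print(bot.current_time_s(),Rb.T@(bot.current_position()-o)*1000,bot.current_force())
cv2.imwrite("pics/s4.png",cv2.resize(bot.grab_frame("scene")[90:240,150:310,::-1],None,fx=4,fy=4,interpolation=cv2.INTER_CUBIC))
f=bot.grab_frame("top");cv2.imwrite("pics/t4.png",cv2.resize(f[140:300,280:450,::-1],None,fx=3.75,fy=3.75,interpolation=cv2.INTER_CUBIC))
E
```

```text
10.55 [-19.29518271  54.85155494 128.63135741] [-0.02946518 -0.38678273  0.00238309]
```

View pics/s4.png

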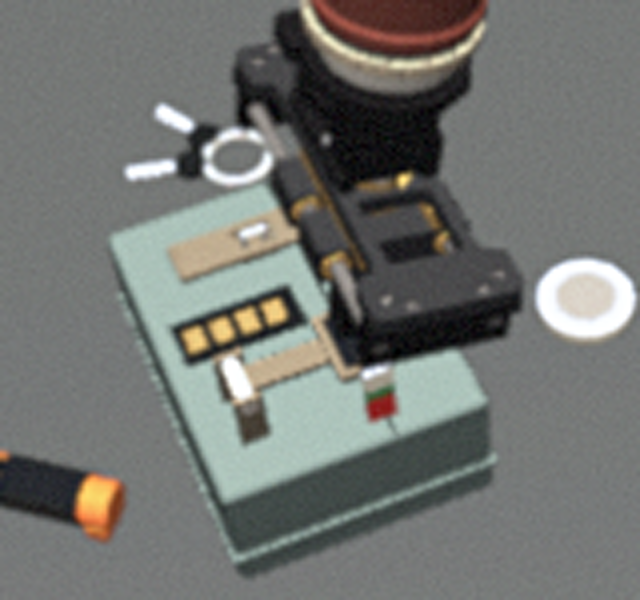

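View pics/t4.png

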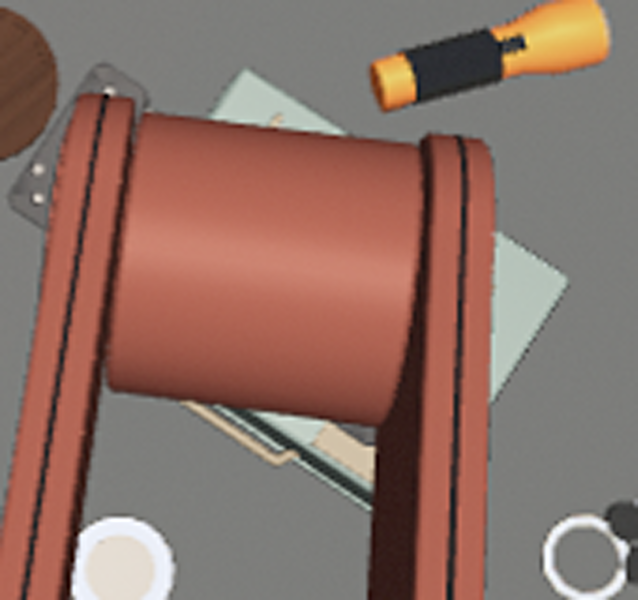

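```bash
python3 - <<'E'
from plant import bot
from h import *
F=lambda: np.mean([bot.current_force()[2] for _ in range(5)])
f0=F()
for z in (122,120,118,116,113,110,108,106.5):
    h=bot.servo_line(W(-19.6,55,z),velocity=.03,f_stop=8); bot.wait(.15)
    p=Rb.T@(bot.current_position()-o)*1000
    print(z,h,p.round(1),round(F()-f0,2))
    if h: break
print(bot.current_time_s())
cv2.imwrite("pics/s5.png",cv2.resize(bot.grab_frame("scene")[140:220,190:290,::-1],None,fx=6,fy=6,interpolation=cv2.INTER_CUBIC))
cv2.imwrite("pics/w5.png",bot.grab_frame("wrist")[:,:,::-1])
E
```

```text
122 False [-19.6  55.1 122. ] -0.63
120 False [-19.5  55.1 120.1] 0.74
118 False [-19.4  55.1 118.2] 2.18
116 False [-19.5  55.  116.1] 0.68
113 False [-19.6  55.  113. ] 3.03
110 False [-19.5  55.  110.1] 3.91
108 False [-19.4  55.  108.2] 3.31
106.5 False [-19.3  55.  106.7] 4.65
13.95
```

View pics/s5.png

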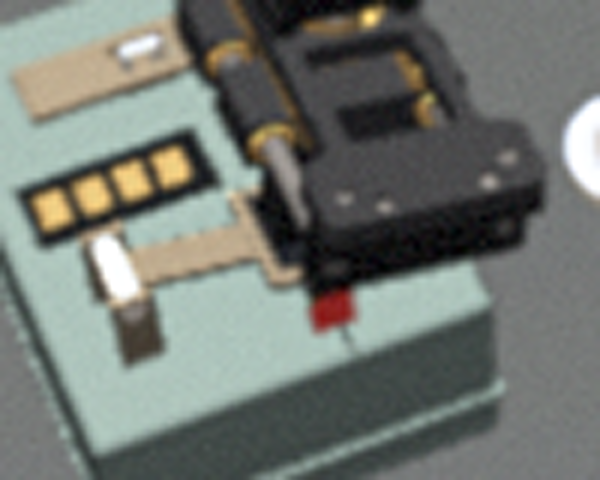

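View pics/w5.png

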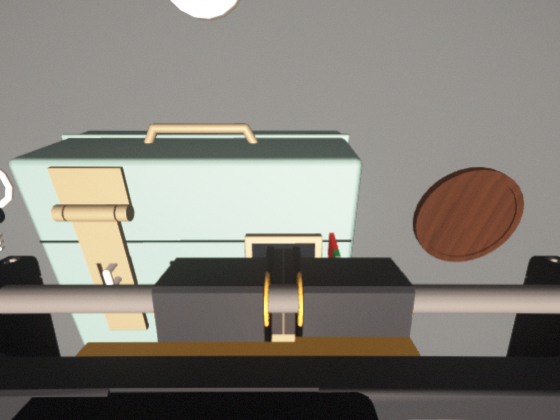

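```bash
python3 - <<'E'
from plant import bot
from h import *
bot.servo_line(W(-19.5,55,105.9),velocity=.02,f_stop=8); bot.wait(.3)
fs=[]
for _ in range(10): fs.append(bot.current_force()[2]); bot.wait(.05)
print(Rb.T@(bot.current_position()-o)*1000,np.mean(fs),np.std(fs),bot.current_time_s())
pw=bot.camera_params("wrist");ps=bot.camera_params("scene")
def pad(th,x,y,z=3): return W(45+x*np.cos(th)-z*np.sin(th),y,115+x*np.sin(th)+z*np.cos(th))
for th in (.1,.15,.185,.22,.34):
    print(th,[proj(pw,pad(th,-82,y)).round(1).tolist() for y in(33,77)],[((proj(ps,pad(th,x,77))-[190,140])*6).round(0).tolist() for x in(-48,-82)])
f=bot.grab_frame("wrist");cv2.imwrite("pics/w6.png",cv2.resize(f[190:290,220:370,::-1],None,fx=5,fy=5,interpolation=cv2.INTER_CUBIC))
cv2.imwrite("pics/s6.png",cv2.resize(bot.grab_frame("scene")[140:220,190:290,::-1],None,fx=6,fy=6,interpolation=cv2.INTER_CUBIC))
E
```

```text
[-19.21685788  55.03856513 106.1784774 ] 5.484420024844857 0.3862180539683487 15.1
0.1 [[240.3, 239.4], [322.8, 239.4]] [[274.0, 278.0], [366.0, 251.0]]
0.15 [[241.2, 236.0], [321.9, 236.1]] [[274.0, 283.0], [366.0, 258.0]]
0.185 [[241.9, 234.0], [321.3, 234.0]] [[274.0, 286.0], [366.0, 263.0]]
0.22 [[242.6, 232.2], [320.7, 232.2]] [[274.0, 289.0], [365.0, 269.0]]
0.34 [[244.7, 227.6], [318.7, 227.6]] [[272.0, 300.0], [360.0, 287.0]]
```

View pics/w6.png

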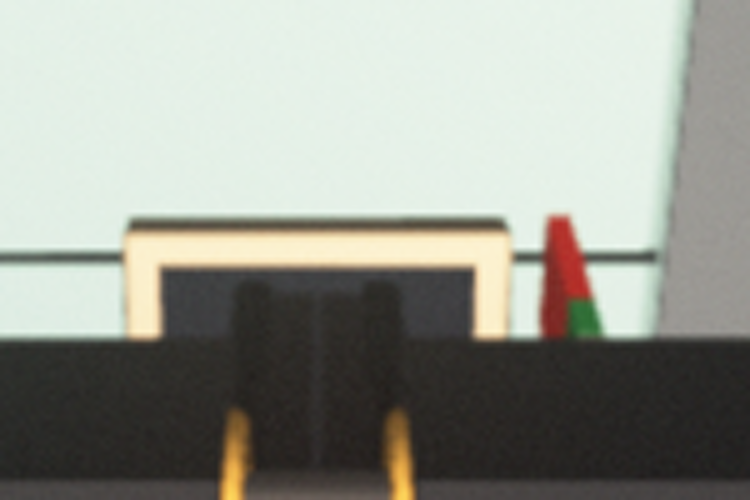

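View pics/s6.png

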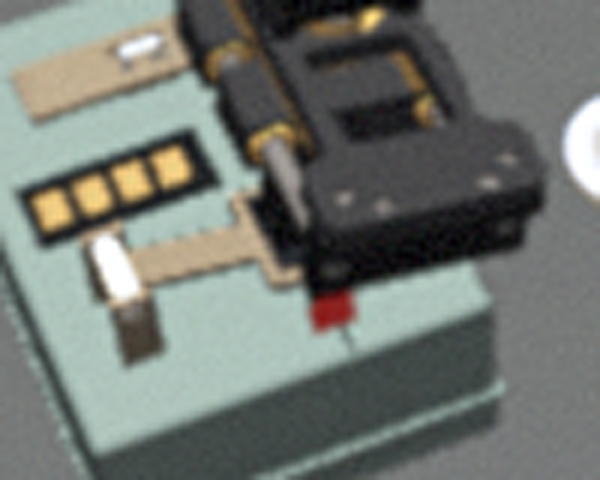

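```bash
python3 - <<'E'
from plant import bot
from h import *
bot.wait(1.0)
print(Rb.T@(bot.current_position()-o)*1000,bot.current_force())
f=bot.grab_frame("scene")[:,:,::-1];cv2.imwrite("pics/s7.png",f)
d=cv2.absdiff(f.copy(),cv2.imread("pics/scene0.png")).max(2)
for n,(x,y,w,h) in dict(flash=(118,190,70,35),coaster=(235,245,55,50),keys=(178,112,45,26),puck=(278,150,36,30)).items(): print(n,d[y:y+h,x:x+w].max(),(d[y:y+h,x:x+w]>40).sum())
E
```

```text
[-19.21330843  55.02722576 106.16785964] [ 1.58798559 -1.78360923  4.49291041]
flash 20 0
coaster 20 0
keys 236 205
puck 98 21
```

View pics/s7.png

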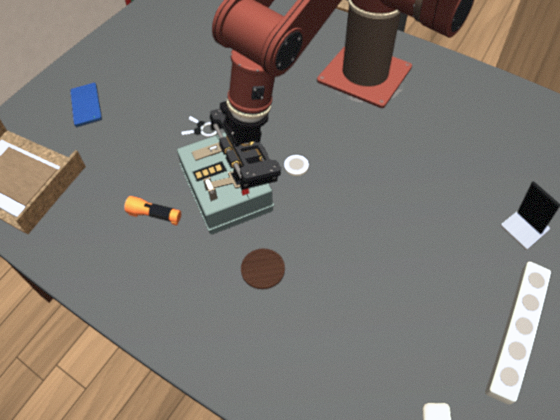

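```bash
python3 -c "
from plant import bot
print(bot.current_time_s());bot.sign_off()"
```

```text
16.25
the job is handed in; nothing more can be done
```

The hasp is closed over its staple, and the arm is still holding the lever about 12 mm down. I handed the job in at 16.3 s.

- **Hasp:** It started at about 1.40 rad, a reading both cameras agreed on. I swept it down with the shut fingers and pressed it flat; contact came at 93.2 mm, against 93 mm expected. Pictures after lifting off show it flat with the staple standing through the slot.
- **Lever:** I pressed the middle of the paddle with the tool tilted to match it. The fingertips are at 106.2 mm, which is 11.8 mm down and inside the 104–111 mm green band. The push was 4.5–5.5 N against 5 N expected, with about 1 N of noise. The depth did not change over a further 1 s hold, and the lever never went near the bottom stop.
- **Check that disagreed:** The wrist picture gave mixed lever angles. The paddle's edge row suggested about 0.15 rad and its width about 0.25 rad, against 0.185 rad intended. That is within the camera calibration error, so I went by fingertip height and force. The gripper hid most of the gauge, so I could not read the green band directly.
- **Bystanders:** The flashlight and coaster are unchanged in the before-and-after pictures. The gripper partly covers the keys and puck, so the picture comparison flagged both. Their visible parts look unmoved, and the arm did not go near them.

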